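# Scan the stock label of the wide pantry bin

### The arm

A 6-joint arm with a two-finger parallel gripper is mounted at the origin on a cart in front of the work surface, level with it; the furniture and walls round the work are solid. World frame = base frame: x ahead of the robot, y to its left, z up, the work surface at z = 0. Lengths are in m, angles in rad, forces in N, time in s.
With the tool pointing down it reaches from about 0.425 to 1.125 m from the base axis. Payload 14.9 kg.
Tool frame: the origin (TCP) lies on the centre line of the jaws, within the pads' length; the fingertips stand 25 mm ahead of it and the grasp point (between the pads) lies 6 mm ahead of it; z points along the fingers, y is the line along which they close (so a half turn about z gives the same grasp; the last joint's range is limited). The gripper opens to 91 mm and grips with 3 to 60 N. Pads are 32 mm wide; open, the fingers measure 118 mm over their backs; the gripper's body (76 mm by 178 mm) begins 60 mm behind the grasp point.
Start: joints at [-1.288, 0.379, 1.734, -0, 1.028, -0.033], TCP at [0.217, -0.665, 0.239] pointing down, gripper open.
Joint ranges: [-2.77, 2.77], [-0.74, 2.19], [0, 2.66], [-1.06, 4.2], [0.31, 2.87], [-3.08, 3.08]. Speed limits (rad/s): [1.89, 1.89, 2.39, 3.14, 3.14, 3.14].

### API

Orientations are given as a unit quaternion [w, x, y, z].
In Python, from plant import arm, optics, look_for, tip_of gives the robot as it stands.
- The arm moves only by the tool carry_out, never from a script. Its argument "deltas" is a list of rows, each a list of 7 numbers: the opening, from 0 (shut) to 1 (fully open), then the shift along the tool's x, y, z each as a share of 0.4 m, from -1 to 1, then the turn, a rotation vector about the tool's x, y, z each as a share of pi/2 rad, from -1 to 1. A call has 1 to 20 rows; each row shifts and turns the commanded pose from where the row before left it, along the tool's axes as they then stand; what a row does not reach is not made up. A row lasts 1/8 s, in which the tool goes at most 62.5 mm and 10.7 degrees, less where a joint would pass 70% of its speed; a pose out of reach is approached as far as the arm can. A call with a number of a shift or a turn outside -1 to 1 is refused whole. A call with a gripper value outside its range is refused whole. The fingers move at their own pace and stop on an object; the grip force is fixed at half the most. Time passes only in rows, so rows that do not move let the fingers close. It gives the time, the measured TCP pose, the force, the opening and the grip force at its end, in the units of the state.
- arm.observe(): the state, without advancing time (a new reading comes with each control period).
- optics.camera(name): name is "side" or "top" or "wrist"; returns the picture (420x560x3 uint8, red, green, blue); there is no depth.
- optics.camera_info(name): a dict with "fx", "fy", "cx", "cy" (pixels), "dist_coeffs" ([k1, k2, p1, p2, k3] as OpenCV has them; the pictures are not rectified), "T" (4x4, takes a point from camera to world coordinates). Camera axes: x right, y down, z forward; pixel columns grow to the right and rows downward; lengths in m; the calibration is good to about 2 mm. A picture is of the moment at which its call begins: read the wrist's pose just before it. camera_info takes no time and is no camera call; for the wrist camera it gives the pose at the moment of the call.
- arm.job_done(): hands the job in; it is judged then, once.
Trained networks look in the newest picture that a camera, given by its name, has taken for a name from the list of things; names that differ only in an ending like _2 or _b are one class to them, and where a whole thing is asked for, a point or a joint stands for the part that bears it (a point fixed in the world has none). Each returns a list of dicts, best first, with "p" (0 to 1); they miss things now and then, are a little off and sometimes report something else, mostly with a low value. They report only what shows in the picture. A call takes as long as a camera call. They do not tell look-alikes from the thing itself.
- look_for(camera, target): "bbox" ([centre column, centre row, width, height] in pixels, round what is visible of it).
- tip_of(camera, target): "uv" ([column, row] in pixels: a listed point, or the origin of a listed thing).
The state is a dict: "clock": time; "joints": joint angles; "qd": joint speeds; "effort": joint torques, N m; "ee_pos": TCP position; "tool_rot": TCP orientation; "wrist_force": force on the tool from outside, world axes, zero at the start; "ft_torque": the same for the moment, N m; "width": opening from 0.0 (shut) to 1.0 (fully open); "grasp_force": force on a finger pad.
Only numpy, scipy, OpenCV 4.12 (cv2) and the standard library are available. Lean on these libraries where they do the work, as an engineer would, in place of code of your own. Each camera call takes 0.05 s, during which the arm holds its last target. There are 200 camera calls.

### The job

Pick up the hand scanner from its charging pad and scan the bar label on the lid of the wide pantry bin, not the narrow one: hold the scanner's window square over the middle of the label, about a hand's breadth (9 cm) away and with the handle in line with the bars, still for two to three seconds, without touching the bins with it. Then lay the scanner flat and lengthways on its pad again, well in the middle, window down. Leave the bins and the things around where they are.

Things in the scene. Friction and masses are not known exactly. Their poses are not given: they have to be found in the camera images.
- scanner: grey hand scanner, 164 mm long. Handle (x -80 to +30 mm) 32 wide, 26 high (z 6 to 32); wider black head (x +30 to +82) 56 wide, 38 high, with the window in its underside. Origin: centre of its underside, below mid-handle and near the centre of mass, the place to grip; x points to the head, z up. 0.18 kg
- window (a point): centre of the scanner's window, on the underside of the head, 56 mm from the scanner's origin along its x; axes as the scanner's: it looks along -z
- pad: flat grey charging pad with a black rubber top, 230 mm long (x) by 110 mm wide (y), 8 mm thick, fixed on the worktop. Origin: centre of its underside; the scanner lies along its x
- wide_bin: wide white pantry bin with a wooden lid that slopes up at 0.49 rad (28 deg) from front to back, 130 mm deep, 150 mm wide; lid's top about 60 mm high in front, 100 mm in the middle, 138 mm at the back. Origin: centre of its underside; x points from the low front to the high back, z up. Stands loose, 0.95 kg
- narrow_bin: narrow white pantry bin with a wooden lid that slopes up at 0.49 rad (28 deg) from front to back, 130 mm deep, 100 mm wide; lid's top about 60 mm high in front, 100 mm in the middle, 138 mm at the back. Origin: centre of its underside; x points from the low front to the high back, z up. Stands loose, 0.95 kg
- wide_label: paper stock label 70 mm wide by 46 mm with a block of black bars, flat on the middle of the wide bin's sloping lid. Origin: the label's centre, 100 mm above the bin's foot. x points up the slope (the bars run along x), y across the slope, z straight out of the label. This is the one to scan
- narrow_label: paper stock label 70 mm wide by 46 mm with a block of black bars, flat on the middle of the narrow bin's sloping lid. Origin: the label's centre, 100 mm above the bin's foot. x points up the slope (the bars run along x), y across the slope, z straight out of the label. Not to be scanned
- pepper_mill: black pepper mill, 51 mm across, 177 mm tall, standing behind; origin: centre of its underside
- herb_jar: spice jar with a green cap, 45 mm across, 108 mm tall, standing behind; origin: centre of its underside
- kitchen_timer: red and white kitchen timer, 61 mm across, 46 mm tall; origin: centre of its underside
- matchbox: matchbox, 39 x 50 x 32 mm, at the right; origin: centre of its underside
There are look-alikes about, which are no part of the job. Leave any yellow look-alike of the scanner alone.

How it is judged:
By the outcome, as a careful person would: the job done as asked, in the order asked, and still so for the second after the job is handed in, with the robot touching nothing.
It also fails if it takes over 54 s, if anything falls off the work surface, if the arm or the gripper's body presses on something with over 40 N, if the wrist force passes 120 N, or if a joint passes its speed limit or range.

## Working session

There is one attempt and no reset: what is moved stays moved. The work goes in short steps, Python scripts to look and compute and a tool call to move; the robot and the scene stay as the last step left them, time stands still between calls to the robot, and variables do not carry over. Pictures are saved under pics/ and viewed, at most 10 in all, crops included, and the job is handed in when it is done.

Besides the shell and the picture viewer there is one more tool, called after "Request:" by a JSON object that holds its "api" and its "payload". carry_out: Moves the arm, as the interface text tells. Its arguments: {"type":"object","properties":{"deltas":{"type":"array","items":{"type":"array","items":{"type":"number"}}}},"required":["deltas"]}

```bash
mkdir -p pics; ls; cat > h.py <<'E'
import numpy as np, cv2, json
from plant import arm, optics, look_for, tip_of
from scipy.spatial.transform import Rotation as R
def ray(info,uv):
    K=np.array([[info['fx'],0,info['cx']],[0,info['fy'],info['cy']],[0,0,1.]])
    n=cv2.undistortPoints(np.array([[uv]],float),K,np.array(info['dist_coeffs'],float))[0,0]
    T=np.array(info['T']); d=T[:3,:3]@np.array([n[0],n[1],1]); return T[:3,3],d/np.linalg.norm(d)
def atz(info,uv,z):
    o,d=ray(info,uv); return o+d*(z-o[2])/d[2]
def tri(obs):
    A=np.zeros((3,3));b=np.zeros(3)
    for i,uv in obs:
        o,d=ray(i,uv);P=np.eye(3)-np.outer(d,d);A+=P;b+=P@o
    x=np.linalg.solve(A,b); e=[np.linalg.norm((np.eye(3)-np.outer(ray(i,uv)[1],ray(i,uv)[1]))@(x-ray(i,uv)[0])) for i,uv in obs]
    return x,max(e)
def proj(info,p):
    K=np.array([[info['fx'],0,info['cx']],[0,info['fy'],info['cy']],[0,0,1.]])
    Ti=np.linalg.inv(np.array(info['T']))
    return cv2.projectPoints(np.atleast_2d(np.array(p,float)),cv2.Rodrigues(Ti[:3,:3])[0],Ti[:3,3],K,np.array(info['dist_coeffs'],float))[0][:,0]
E
python3 - <<'E'
from h import *
np.set_printoptions(precision=3,suppress=True)
ims=[]
for c in ['top','side']:
    im=optics.camera(c); ims.append(im); cv2.imwrite(f'pics/{c}0.png',im[:,:,::-1])
    i=optics.camera_info(c); print(c,np.array(i['T']).tolist(),i['fx'])
    for t in ['scanner','pad','window','wide_bin','narrow_bin','wide_label','narrow_label','pepper_mill','herb_jar','kitchen_timer','matchbox']:
        print(c,t,[(np.round(r['uv']).tolist(),round(r['p'],2)) for r in tip_of(c,t)][:4],[(np.round(r['bbox']).tolist(),round(r['p'],2)) for r in look_for(c,t)][:3])
E
```

```text
pics
top [[0.0031978118292037626, -0.9939365265573054, 0.10990884939214028, 0.4466171787065204], [-0.9999231846570155, -0.0018620468448749168, 0.012253879668088018, -0.07507592161363284], [-0.011974923167916122, -0.10993959230753342, -0.9938661314575398, 1.2201432912809553], [0.0, 0.0, 0.0, 1.0]] 388.67633466450854
top scanner [([326.0, 245.0], 0.75), ([257.0, 260.0], 0.59), ([408.0, 262.0], 0.41)] [([255.0, 262.0, 34.0, 49.0], 0.9), ([323.0, 245.0, 31.0, 52.0], 0.59)]
top pad [([322.0, 244.0], 0.74)] [([325.0, 247.0, 57.0, 77.0], 0.68)]
top window [([262.0, 277.0], 0.88), ([319.0, 229.0], 0.6)] [([255.0, 263.0, 35.0, 49.0], 0.65), ([325.0, 249.0, 33.0, 54.0], 0.56), ([298.0, 153.0, 20.0, 33.0], 0.21)]
top wide_bin [([236.0, 181.0], 0.73), ([408.0, 266.0], 0.51)] [([234.0, 176.0, 59.0, 58.0], 0.62)]
top narrow_bin [([155.0, 180.0], 0.68), ([406.0, 263.0], 0.5)] [([150.0, 174.0, 47.0, 58.0], 0.85)]
top wide_label [([232.0, 172.0], 0.92)] [([233.0, 174.0, 22.0, 18.0], 0.7)]
top narrow_label [([148.0, 173.0], 0.84)] [([146.0, 172.0, 22.0, 15.0], 0.67)]
top pepper_mill [([239.0, 179.0], 
[... 1048 characters left out ...]
0.84)] [([348.0, 134.0, 52.0, 47.0], 0.58), ([333.0, 248.0, 23.0, 40.0], 0.29)]
side wide_label [([321.0, 294.0], 0.65), ([327.0, 182.0], 0.5), ([328.0, 203.0], 0.46), ([349.0, 126.0], 0.3)] [([328.0, 187.0, 17.0, 23.0], 0.8), ([186.0, 334.0, 18.0, 20.0], 0.43)]
side narrow_label [([348.0, 126.0], 0.73)] [([349.0, 125.0, 16.0, 14.0], 0.59)]
side pepper_mill [([329.0, 260.0], 0.62), ([326.0, 204.0], 0.16)] [([331.0, 248.0, 26.0, 36.0], 0.6)]
side herb_jar [([323.0, 292.0], 0.53)] [([324.0, 286.0, 18.0, 28.0], 0.54)]
side kitchen_timer [([285.0, 336.0], 0.76), ([346.0, 138.0], 0.29)] [([286.0, 335.0, 21.0, 23.0], 0.96)]
side matchbox [([186.0, 336.0], 0.72)] [([185.0, 335.0, 21.0, 17.0], 0.6)]
```

```bash
python3 - <<'E'
import cv2,numpy as np
a=cv2.imread('pics/top0.png')[120:320,110:440]; b=cv2.imread('pics/side0.png')[90:360,160:400]
a=cv2.resize(a,None,fx=2.4,fy=2.4,interpolation=cv2.INTER_CUBIC); cv2.imwrite('pics/a.png',a)
cv2.imwrite('pics/b.png',cv2.resize(b,None,fx=2.2,fy=2.2,interpolation=cv2.INTER_CUBIC))
E
```

```text
(no output)
```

View pics/a.png

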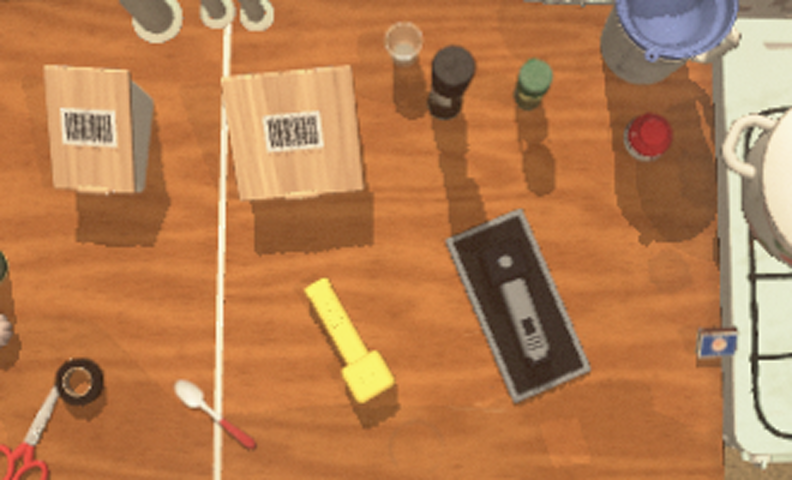

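View pics/b.png

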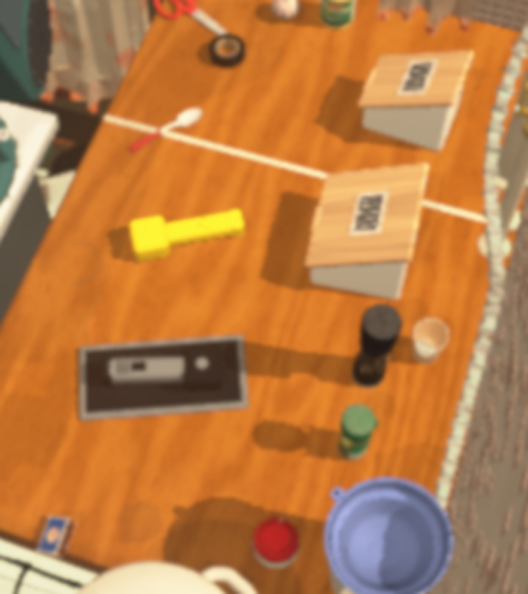

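```bash
python3 - <<'E'
from h import *
np.set_printoptions(precision=4,suppress=True)
ti,si,wi=[optics.camera_info(c) for c in('top','side','wrist')]
T=lambda p:(p[0]/2.4+110-.3,p[1]/2.4+120-.3)
S=lambda p:(p[0]/2.2+160-.3,p[1]/2.2+90-.3)
def go(n,t,s):
    ps=[]
    for a,b in zip(t,s):
        x,e=tri([(ti,T(a)),(si,S(b))]); ps.append(x); print(n,x,round(e,4))
    return np.array(ps)
P=go('pad BL BR FR FL',[(448,241),(523,210),(590,371),(517,403)],[(240,337),(246,403),(84,417),(80,348)])
print('pad c',P.mean(0),'yaw',np.arctan2(*(P[0]+P[1]-P[2]-P[3])[[1,0]]), np.linalg.norm(P[0]-P[3]),np.linalg.norm(P[0]-P[1]))
W=go('lid',[(222,78),(350,66),(363,188),(238,199)],[(428,165),(407,265),(307,262),(322,170)])
d=W[0]+W[1]-W[2]-W[3]; print('lid c',W.mean(0),'yaw',np.arctan2(d[1],d[0]),'slope',np.arctan2(d[2],np.hypot(*d[:2])))
print('label',tri([(ti,T((294,131))),(si,S((370,212)))]))
go('scanner dot, handle end',[(505,262),(538,352)],[(202,363),(112,367)])
print('wristcam in tool', (lambda s:np.linalg.inv(np.block([[R.from_quat(np.roll(s['tool_rot'],-1)).as_matrix(),np.array(s['ee_pos'])[:,None]],[np.zeros((1,3)),1]]))@np.array(wi['T']))(arm.observe()),wi['fx'])
print(R.from_quat(np.roll(arm.observe()['tool_rot'],-1)).as_matrix(),arm.observe())
E
```

```text
pad BL BR FR FL [ 0.5572 -0.1208  0.0022] 0.0006
pad BL BR FR FL [ 0.5976 -0.2175  0.0156] 0.0005
pad BL BR FR FL [ 0.3913 -0.3028  0.0045] 0.0028
pad BL BR FR FL [ 0.3486 -0.2087  0.0053] 0.0007
pad c [ 0.4737 -0.2125  0.0069] yaw 0.395574005656943 0.2263576024307579 0.1056679060275887
lid [0.7436 0.1567 0.1266] 0.0003
lid [0.7574 0.0004 0.1171] 0.0038
lid [ 0.6188 -0.0117  0.0658] 0.0006
lid [0.5997 0.1416 0.0712] 0.0044
lid c [0.6799 0.0718 0.0952] yaw 0.0957012068468839 slope 0.3598251755009907
label (array([0.6837, 0.0715, 0.1023]), np.float64(0.000506666581331939))
scanner dot, handle end [ 0.5275 -0.191   0.043 ] 0.0
scanner dot, handle end [ 0.4135 -0.2327  0.0388] 0.0009
wristcam in tool [[-0.0006 -0.9602 -0.2793  0.0802]
 [ 1.     -0.0006  0.     -0.0002]
 [-0.0002 -0.2793  0.9602 -0.1457]
 [ 0.      0.      0.      1.    ]] 297.0704955615693
[[ 0.9506  0.3106  0.    ]
 [ 0.3106 -0.9506  0.    ]
 [ 0.      0.     -1.    ]] {'clock': 2.3, 'joints': array([-1.2883,  0.3789,  1.7342,  0.    ,  1.0285, -0.0333]), 'qd': array([ 0.0005,  0.0005,  0.0012,  0.001 , -0.0005,  0.0004]), 'effort': array([ -0.    , -76.368 , -43.474 ,   0.0651,   0.039 ,  -0.    ]), 'ee_pos': array([ 0.2174, -0.6654,  0.2389]), 'tool_rot': array([-0.    ,  0.9876,  0.1572,  0.    ]), 'wrist_force': array([ 0.6658,  0.9111, -0.7884]), 'ft_torque': array([ 0.0685, -0.0121,  0.0216]), 'grasp_force': 0.0, 'width': 0.9981952066375783}
```

Candidates in the top picture are a yellow look-alike at (255,262), which I leave alone, and the grey scanner on the pad at (323,247), which is the one to pick up. The lids are at (150,174) and (234,176). The right-hand lid is the wider one (about 155 mm), so it is the bin to scan. Next I move the wrist camera over the scanner.

Request:
{"api": "carry_out", "payload": {"deltas": [[1,0.06,-0.055,0.014,0,0,0],[1,0.06,-0.055,0.014,0,0,0],[1,0.06,-0.055,0.014,0,0,0],[1,0.06,-0.055,0.014,0,0,0],[1,0.06,-0.055,0.014,0,0,0],[1,0.06,-0.055,0.014,0,0,0],[1,0.06,-0.055,0.014,0,0,0],[1,0.06,-0.055,0.014,0,0,0],[1,0.06,-0.055,0.014,0,0,0],[1,0.06,-0.055,0.014,0,0,0],[1,0.06,-0.055,0.014,0,0,0],[1,0.06,-0.055,0.014,0,0,0],[1,0.06,-0.055,0.014,0,0,0],[1,0.06,-0.055,0.014,0,0,0],[1,0.06,-0.055,0.014,0,0,0],[1,0.06,-0.055,0.014,0,0,-0.035],[1,0,0,0,0,0,0],[1,0,0,0,0,0,0]]}}

```text
clock: 4.55
ee_pos: [0.4731, -0.2119, 0.1495]
tool_rot: [0.0, 0.983, 0.184, 0.0]
wrist_force: [0.2, -0.1, 0.0]
width: 1.001
grasp_force: 0.0
```

```bash
python3 - <<'E'
from h import *
np.set_printoptions(precision=4,suppress=True)
s=arm.observe();print(s['ee_pos'],s['tool_rot'],s['joints'],s['clock'])
im=optics.camera('wrist');wi=optics.camera_info('wrist');cv2.imwrite('pics/w1.png',im[:,:,::-1]);json.dump({k:np.array(v).tolist() for k,v in wi.items()},open('w1.json','w'))
for t in['scanner','window','pad']:
    print(t,[(np.round(r['uv']),round(r['p'],2),atz(wi,r['uv'],.008)) for r in tip_of('wrist',t)][:3])
E
```

```text
[ 0.4731 -0.2119  0.1495] [0.0001 0.9829 0.1842 0.0001] [-0.466   0.2301  2.1383 -0.0001  0.7729  0.7344] 4.55
scanner [(array([275., 207.]), 0.85, array([ 0.4742, -0.2118,  0.008 ])), (array([ 57., 167.]), 0.58, array([0.4341, 0.0047, 0.008 ]))]
window [(array([ 77., 218.]), 0.62, array([ 0.3883, -0.0244,  0.008 ]))]
pad []
```

View pics/w1.png

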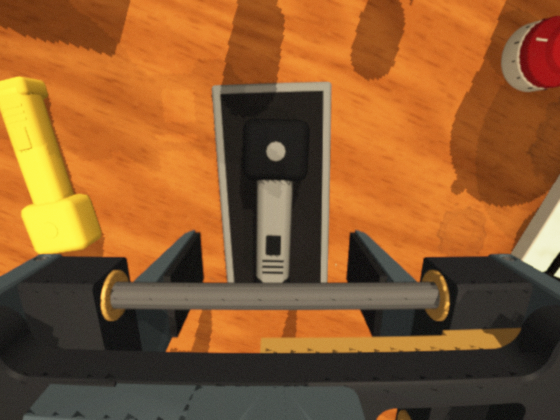

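The wrist view shows the grey scanner nearly upright in the image, with the head dot at (276,151) and the handle end at about (274,283). The pad edges run from (215,88) to (228,275) on the left and (330,88) to (325,275) on the right.

```bash
cat > m.py <<'E'
from h import *
np.set_printoptions(precision=4,suppress=True)
def edges(g,rows,lo,hi,sgn):
    out=[]
    for r in rows:
        d=sgn*np.gradient(g[r].astype(float)); k=lo+int(np.argmax(d[lo:hi]))
        a,b,c=d[k-1:k+2]; out.append((k+.5*(a-c)/(a-2*b+c+1e-9),r))
    return out
def line(info,pts,z):
    P=np.array([atz(info,p,z)[:2] for p in pts]); vx,vy,x,y=cv2.fitLine(P.astype(np.float32),cv2.DIST_HUBER,0,1e-3,1e-3).ravel()
    if vx<0: vx,vy=-vx,-vy
    return np.array([x,y]),np.arctan2(vy,vx)
E
python3 - <<'E'
from m import *
wi=json.load(open('w1.json')); im=cv2.imread('pics/w1.png'); g=cv2.GaussianBlur(im[:,:,0],(0,0),1)
# blue channel: grey border bright vs orange dark/black
def pair(l,r,z,n):
    (p,a),(q,b)=line(wi,l,z),line(wi,r,z); m=(a+b)/2; nrm=np.array([-np.sin(m),np.cos(m)])
    print(n,'yaw',a,b,'width',(p-q)@nrm,'lateral of centre line',((p+q)/2)@nrm,'pts',p,q); return m,((p+q)/2)@nrm
rows=range(188,235)
m,c=pair(edges(g,rows,250,268,1),edges(g,rows,282,300,-1),.040,'handle')
mp,cp=pair(edges(g,range(100,225),208,230,1),edges(g,range(100,225),318,338,-1),.008,'pad')
for n,uv,z in[('headTopfar',(276,120.5),.046),('dot',(276,151),.046),('head/handle',(275,180),.046),('handle end',(275,283),.036),('padfar',(272,85),.008)]:
    P=atz(wi,uv,z)[:2]
    print(n,P,'along scanner',P@[np.cos(m),np.sin(m)],'along pad',P@[np.cos(mp),np.sin(mp)])
E
```

```text
handle yaw 0.34742397 0.3411031 width 0.030027384 lateral of centre line -0.35827693 pts [ 0.4723 -0.1953] [ 0.4808 -0.2242]
pad yaw 0.39820263 0.39971358 width 0.10803564 lateral of centre line -0.37919316 pts [ 0.4948 -0.1443] [ 0.533  -0.2454]
headTopfar [ 0.5514 -0.1828] along scanner 0.45732695374770255 along pad 0.43706237250222485
dot [ 0.5287 -0.1916] along scanner 0.43301804125220433 along pad 0.4127549996083528
head/handle [ 0.5058 -0.1996] along scanner 0.4087233246288143 along pad 0.38850816586028125
handle end [ 0.4089 -0.2372] along scanner 0.30489587217917297 along pad 0.28469111681787124
padfar [ 0.5796 -0.1682] along scanner 0.4888199960976621 along pad 0.4687412578499686
```

Request:
{"api": "carry_out", "payload": {"deltas": [[1,0.008,-0.002,0.06,0,0,0.017],[1,0,0,0.065,0,0,0],[1,0,0,0.065,0,0,0],[1,0,0,0.05,0,0,0],[1,0,0,0.039,0,0,0],[1,0,0,0,0,0,0],[0,0,0,0,0,0,0],[0,0,0,0,0,0,0],[0,0,0,0,0,0,0],[0,0,0,0,0,0,0],[0,0,0,0,0,0,0],[0,0,0,0,0,0,0]]}}

```text
clock: 6.25
ee_pos: [0.4758, -0.2096, 0.0377]
tool_rot: [-0.0, 0.985, 0.171, -0.0]
wrist_force: [-0.2, 0.1, -0.3]
width: 0.374
grasp_force: 0.0
```

Request:
{"api": "carry_out", "payload": {"deltas": [[0,0,0,0,0,0,0],[0,0,0,0,0,0,0],[0,0,0,0,0,0,0],[0,0,0,-0.03,0,0,0],[0,0,0,-0.06,0,0,0],[0,0,0,-0.08,0,0,0],[0,0,0,-0.08,0,0,0],[0,0,0,-0.08,0,0,0],[0,0,0,-0.06,0,0,0],[0,0,0,0,0,0,0]]}}

```text
clock: 7.5
ee_pos: [0.4766, -0.21, 0.1957]
tool_rot: [0.001, 0.985, 0.171, 0.001]
wrist_force: [-0.2, 0.3, -1.4]
width: 0.348
grasp_force: 30.0
```

```bash
cat > plan.py <<'E'
from m import *
def tool():
    s=arm.observe(); return np.array(s['ee_pos']),R.from_quat(np.roll(s['tool_rot'],-1))
def lab(psi,slope=.49):
    x=np.array([np.cos(slope)*np.cos(psi),np.cos(slope)*np.sin(psi),np.sin(slope)]); n=np.array([-np.sin(slope)*np.cos(psi),-np.sin(slope)*np.sin(psi),np.cos(slope)])
    return x,np.cross(n,x),n
def go(p,Rt):  # delta in shares from the current pose
    q,Rc=tool(); print('shift shares',Rc.inv().apply(np.array(p)-q)/.4,'turn shares',(Rc.inv()*Rt).as_rotvec()/(np.pi/2))
E
python3 - <<'E'
from plan import *
s=arm.observe();print(s['ee_pos'],s['tool_rot'],s['joints'],s['width'],s['grasp_force'],s['wrist_force'])
p,Rc=tool()
L=np.array([.6837,.0715,.102]); x,y,n=lab(.10)
Rt=R.from_matrix(np.c_[x,-y,-n])
# scanner underside is ~? ahead of TCP: TCP z .0377, underside .008
o=L+.09*n-.056*x; tcp=o+.0297*n
print('scan tcp',tcp, 'view tcp',tcp-.10*x+.02*n)
go(tcp-.10*x+.02*n,Rt)
im=optics.camera('wrist');cv2.imwrite('pics/w2.png',im[:,:,::-1])
E
```

```text
[ 0.4766 -0.21    0.1957] [0.001  0.9852 0.1712 0.0015] [-0.4598  0.1569  2.1184  0.      0.8627  0.7669] 0.34771042333932656 29.99972105026245 [-0.2347  0.2674 -1.4298]
scan tcp [0.5785 0.0609 0.1813] view tcp [0.4813 0.0512 0.1518]
shift shares [ 0.2312 -0.611   0.1087] turn shares [-0.0367  0.3086  0.1526]
```

View pics/w2.png

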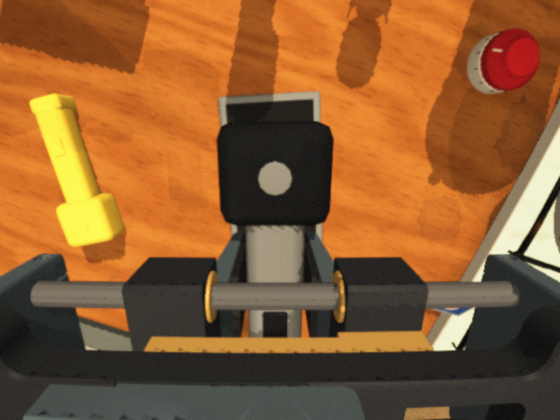

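The scanner is held square: the head is at (275,178) and the jaws close on the handle. Now to a viewing pose in front of the wide bin.

Request:
{"api": "carry_out", "payload": {"deltas": [[0,0.01,-0.025,0.004,0,0,0],[0,0.019,-0.051,0.009,0,0,0],[0,0.02,-0.053,0.0095,0,0,0],[0,0.02,-0.053,0.0095,0,0,0],[0,0.02,-0.053,0.0095,0,0,0],[0,0.02,-0.053,0.0095,0,0,0],[0,0.02,-0.053,0.0095,0,0,0],[0,0.02,-0.053,0.0095,0,0,0],[0,0.02,-0.053,0.0095,0,0,0],[0,0.02,-0.053,0.0095,0,0,0],[0,0.02,-0.053,0.0095,0,0,0],[0,0.019,-0.051,0.009,0,0,0],[0,0.003,-0.01,0,-0.006,0.051,0.025],[0,0,0,0,-0.006,0.051,0.025],[0,0,0,0,-0.006,0.051,0.025],[0,0,0,0,-0.006,0.051,0.025],[0,0,0,0,-0.006,0.051,0.025],[0,0,0,0,-0.006,0.051,0.025],[0,0,0,0,0,0,0],[0,0,0,0,0,0,0]]}}

```text
clock: 10.05
ee_pos: [0.48, 0.0507, 0.1776]
tool_rot: [-0.015, 0.974, 0.052, 0.22]
wrist_force: [0.4, -0.3, -1.8]
width: 0.349
grasp_force: 30.0
```

```bash
python3 - <<'E'
from plan import *
s=arm.observe();print(s['ee_pos'],s['tool_rot'],s['joints'],s['grasp_force'],s['clock'])
im=optics.camera('wrist');wi=optics.camera_info('wrist');cv2.imwrite('pics/w3.png',im[:,:,::-1]);json.dump({k:np.array(v).tolist() for k,v in wi.items()},open('w3.json','w'))
for t in['wide_label','wide_bin','window']:
    print(t,[(np.round(r['uv'],1),round(r['p'],2),atz(wi,r['uv'],.102)) for r in tip_of('wrist',t)][:3])
E
```

```text
[0.48   0.0507 0.1776] [-0.0153  0.9741  0.0518  0.2198] [ 0.0388 -0.0051  2.3996  0.1195  0.3062  1.3975] 29.999768435955048 10.05
wide_label [(array([275.6,  46.8]), 0.9, array([0.6808, 0.0723, 0.102 ]))]
wide_bin [(array([275.5, 104.9]), 0.93, array([0.6226, 0.0662, 0.102 ]))]
window []
```

View pics/w3.png

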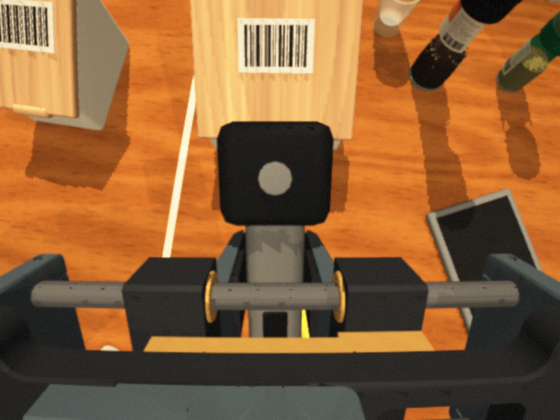

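The label fills about (240–314, 18–73) ahead of the head. The view pose hit joint 5's lower limit, so I check whether the scan pose is reachable before going on.

```bash
python3 - <<'E'
from plan import *
from scipy.optimize import least_squares
D=[(.6996,.2389,.3789,1.7342,1.0285),(.5184,.1495,.2301,2.1383,.7729),(.5208,.1957,.1569,2.1184,.8627)]
d4=(np.hypot(.48,.0507),.1776,-.0051,2.3996,.3062)
def f(v,d):
    a,h,L1,L2,Lt,b=v; r,z,q2,q3,q5=d; s=q2+q3;t=s+q5
    return [a+L1*np.sin(q2)+L2*np.sin(s)+b*np.cos(s)+Lt*np.sin(t)-r,h+L1*np.cos(q2)+L2*np.cos(s)-b*np.sin(s)+Lt*np.cos(t)-z]
F=lambda v:np.concatenate([np.concatenate([f(v,d) for d in D+[d4]]),0.001*(v-[0,.3,.5,.45,.25,0])])
v=least_squares(F,[0,.3,.5,.45,.25,0]).x; print(v,F(v)[:8])
def ik(r,z,tilt):
    g=lambda q:f(v,(r,z,q[0],q[1],np.pi-tilt-q[0]-q[1])); s=least_squares(g,[.2,2.]); return s.x,np.pi-tilt-s.x.sum(),s.cost
wi=json.load(open('w3.json'))
im=cv2.imread('pics/w3.png');g=cv2.cvtColor(im,cv2.COLOR_BGR2GRAY)
# bin yaw/label from w3: label quad
m=(g[0:90,215:340]>150).astype(np.uint8) & ((im[0:90,215:340,0]>130).astype(np.uint8))
m=cv2.morphologyEx(m,cv2.MORPH_CLOSE,np.ones((9,9)))
n_,l_,st,_=cv2.connectedComponentsWithStats(m); k=1+np.argmax(st[1:,4]); print(st[k])
c,_=cv2.findContours((l_==k).astype(np.uint8),0,2); box=cv2.boxPoints(cv2.minAreaRect(c[0]))+[215,0]; print(box)
L0=np.array([.6825,.072,.1015])
for psi in(.05,.10,.15):
    x,y,n=lab(psi); P=[]
    for b in box:
        o,d=ray(wi,b); P.append(o+d*((L0-o)@n)/(d@n))
    P=np.array(P); Q=(P-L0)@np.c_[x,y]; print(psi,'label c',P.mean(0)); print(Q*1000)
ti,si=optics.camera_info('top'),optics.camera_info('side')
uvt=(294/2.4+109.7,131/2.4+119.7);uvs=(370/2.2+159.7,212/2.2+89.7)
print('tri3',tri([(ti,uvt),(si,uvs),(wi,box.mean(0))]),'w+side',tri([(si,uvs),(wi,box.mean(0))]))
x,y,n=lab(.10)
for sg in(1,-1):
  for h in(.09,.085,.1):
    t=L0+(h+.0297)*n-sg*.056*x; print(sg,h,t,ik(np.hypot(*t[:2]),t[2],.49))
E
```

```text
[0.0014 0.319  0.5498 0.6023 0.2453 0.0406] [ 0.     -0.      0.      0.0001 -0.0001  0.      0.     -0.0001]
[  10    0   90   90 4982]
[[225.   0.]
 [314.   0.]
 [314.  89.]
 [225.  89.]]
0.05 label c [0.6819 0.0783 0.1014]
[[ 35.9522  47.6784]
 [ 38.7972 -31.7793]
 [-36.0676 -37.8953]
 [-39.8607  47.4032]]
0.1 label c [0.6818 0.0782 0.1015]
[[ 37.6756  45.8612]
 [ 37.5974 -33.5309]
 [-37.6473 -36.357 ]
 [-37.8042  48.9131]]
0.15 label c [0.6818 0.078  0.1016]
[[ 39.3255  44.0172]
 [ 36.3305 -35.262 ]
 [-39.1646 -34.769 ]
 [-35.6929  50.3563]]
tri3 (array([0.6842, 0.0748, 0.0988]), np.float64(0.0037971896561267955)) w+side (array([0.6846, 0.077 , 0.0975]), np.float64(0.0020978126151012877))
1 0.09 [0.5773 0.0614 0.1808] (array([0.1456, 2.2392]), np.float64(0.2667387117265596), np.float64(7.629514375508808e-17))
1 0.085 [0.5796 0.0617 0.1763] (array([0.1576, 2.2362]), np.float64(0.25779958993162566), np.float64(1.7596488864868532e-16))
1 0.1 [0.5726 0.061  0.1896] (array([0.1215, 2.2451]), np.float64(0.284928960169446), np.float64(1.037290149477647e-17))
-1 0.09 [0.6756 0.0713 0.2335] (array([0.2131, 2.0291]), np.float64(0.40940757307683207), np.float64(3.92542155337232e-27))
-1 0.085 [0.678  0.0715 0.2291] (array([0.223 , 2.0265]), np.float64(0.4021389356688423), np.float64(3.3769687053193336e-26))
-1 0.1 [0.6709 0.0708 0.2423] (array([0.1933, 2.0341]), np.float64(0.42416097606841685), np.float64(6.312427985723604e-30))
```

```bash
python3 - <<'E'
from plan import *
def quad(f,x0,x1,y0,y1,up=8):
    im=cv2.resize(cv2.imread(f)[y0:y1,x0:x1],None,fx=up,fy=up,interpolation=cv2.INTER_CUBIC)
    h=cv2.cvtColor(im,cv2.COLOR_BGR2HSV); b=im[:,:,0].astype(float); 
    t,_=cv2.threshold(h[:,:,1],0,255,cv2.THRESH_OTSU); m=((h[:,:,1]<t)&(h[:,:,2]>90)).astype(np.uint8)
    n,l,st,_=cv2.connectedComponentsWithStats(m); k=1+np.argmax(st[1:,4]); hull=cv2.convexHull(np.argwhere(l==k)[:,::-1].astype(np.int32))
    M=cv2.moments(hull); q=cv2.approxPolyN(hull,4) if hasattr(cv2,'approxPolyN') else cv2.boxPoints(cv2.minAreaRect(hull))
    tr=lambda p:(np.array(p,float)+.5)/up-.5+[x0,y0]
    return tr((M['m10']/M['m00'],M['m01']/M['m00'])),tr(np.array(q).reshape(-1,2)),t
ti,si=optics.camera_info('top'),optics.camera_info('side');wi=json.load(open('w3.json'))
qs={}
for n,f,r in[('w','pics/w3.png',(226,328,6,86)),('t','pics/top0.png',(215,252,162,187)),('s','pics/side0.png',(314,342,170,203))]:
    c,q,t=quad(f,*r); qs[n]=(c,q); print(n,c,t,q.tolist())
I={'w':wi,'t':ti,'s':si}
for k in('wts','wt','ws','ts'): print(k,*tri([(I[j],qs[j][0]) for j in k]))
im=cv2.GaussianBlur(cv2.imread('pics/w3.png'),(0,0),1.2);g=im[:,:,0]
le=edges(g,range(5,110),182,206,1);re=edges(g,range(5,110),346,372,-1)
L0=tri([(I[j],qs[j][0]) for j in 'wts'])[0]
def uvp(pts,x,y,n): 
    out=[]
    for p in pts: o,d=ray(wi,p); P=o+d*((L0-o)@n)/(d@n)-L0; out.append([P@x,P@y])
    return np.array(out)
x,y,n=lab(.10)
for nm,e in(('left',le),('right',re)):
    U=uvp(e,x,y,n); vx,vy,a,b=cv2.fitLine(U.astype(np.float32),cv2.DIST_HUBER,0,1e-4,1e-4).ravel(); print(nm,'rel yaw in plane',np.arctan(vy/vx),'offset at label',b-a*vy/vx)
print('label corners mm',uvp(qs['w'][1],x,y,n)*1000)
E
```

```text
w [275.366   45.0285] 100.0 [[312.4375, 73.1875], [237.6875, 72.1875], [236.6875, 17.3125], [314.6875, 18.1875]]
t [231.6916 174.3243] 90.0 [[220.5625, 183.1875], [218.4375, 167.6875], [242.8125, 165.3125], [244.6875, 181.1875]]
s [327.2968 186.4794] 105.0 [[332.6875, 195.6875], [317.4375, 197.1875], [322.3125, 176.9375], [336.9375, 175.8125]]
wts [0.6833 0.0724 0.1001] 0.001333729190401821
wt [0.6834 0.0728 0.101 ] 3.9690825731975076e-07
ws [0.6831 0.0721 0.1003] 0.0010412448349691877
ts [0.6832 0.0727 0.0984] 0.0008661385105871284
left rel yaw in plane -0.08435753 offset at label 0.079053745
right rel yaw in plane -0.009179865 offset at label -0.07735439
label corners mm [[-23.5311 -34.8423]
 [-22.8009  36.1013]
 [ 23.8943  35.6439]
 [ 23.2416 -35.1897]]
```

```bash
python3 - <<'E'
from plan import *
wi=json.load(open('w3.json')); p,Rc=tool()
im=cv2.imread('pics/w3.png');
g=cv2.GaussianBlur(im[:,:,2],(0,0),1)
def intool(uv,z):
    o,d=ray(wi,uv); o=Rc.inv().apply(o-p); d=Rc.inv().apply(d); return (o+d*(z-o[2])/d[2])[:2]*1000
l=edges(g,range(140,205),205,232,-1); r=edges(g,range(140,205),320,345,1)
a=[intool(u,-.0083) for u in l[::8]];b=[intool(u,-.0083) for u in r[::8]]
print('head l',np.round(a,1).tolist());print('r',np.round(b,1).tolist())
col=np.gradient(g[:,255:295].mean(1)); print('far edge row',np.argmin(col[100:135])+100,'near',np.argmax(np.abs(col[210:240]))+210)
print('dot',intool((275,178),-.0083),'far',intool((275,np.argmin(col[100:135])+100.),-.0083),'near',intool((275,226),-.0083))
gg=cv2.GaussianBlur(im[:,:,1],(0,0),1);print('handle',[ (intool(u,-.0023),intool(w,-.0023)) for u,w in zip(edges(gg,range(235,270,10),240,258,1),edges(gg,range(235,270,10),293,312,-1))])
L=np.array([.6833,.0726,.1003]); x,y,n=lab(.09); Rt=R.from_matrix(np.c_[-x,y,-n])
tcp=L+(.09+.0297)*n+.056*x; print('scan tcp',tcp,Rt.as_quat())
# staged: S1 lift & level here; S2 spin half turn at (.62,.068,.34); S3 final
yaw=.09
def lev(a): return R.from_euler('z',a)*R.from_quat([1,0,0,0])
def d(p0,R0,p1,R1,n): print(n,'shift',R0.inv().apply(np.array(p1)-p0)/.4,'turn',(R0.inv()*R1).as_rotvec()/(np.pi/2))
print('check lev', (lev(.09)).as_matrix()[:,0])
pA=np.array([.50,.052,.32]); d(p,Rc,pA,lev(yaw),'A')
pB=tcp+.06*n+[0,0,.03]; print(pB)
d(pB,lev(yaw+np.pi),tcp,Rt,'C'); d(pA,lev(yaw+np.pi),pB,lev(yaw+np.pi),'B after spin')
E
```

```text
head l [[73.3, -26.7], [69.8, -26.8], [66.2, -26.9], [62.5, -26.9], [58.9, -26.7], [55.1, -26.8], [51.3, -26.8], [47.4, -26.8], [43.5, -26.8]]
r [[73.3, 25.7], [69.8, 25.6], [66.2, 25.7], [62.5, 25.7], [58.9, 25.7], [55.1, 25.8], [51.3, 25.7], [47.4, 25.7], [43.5, 25.7]]
far edge row 121 near 225
dot [56.0171 -0.3693] far [81.5198 -0.3786] near [32.4457 -0.3603]
handle [(array([ 25.4803, -15.4778]), array([25.478 , 14.3084])), (array([ 19.9479, -15.5697]), array([19.9451, 14.4246])), (array([ 14.2956, -15.4032]), array([14.2927, 14.0611])), (array([  8.5168, -15.4337]), array([ 8.5131, 14.2216]))]
scan tcp [0.6764 0.072  0.2323] [-0.0436  0.9692  0.0109  0.2423]
check lev [0.996  0.0899 0.    ]
A shift [ 0.1979 -0.0007 -0.2996] turn [-0.0069 -0.2829  0.0098]
[0.6483 0.0694 0.3152]
C shift [-0.0706  0.      0.2073] turn [-0.     -0.3119 -0.    ]
B after spin shift [-0.3731  0.0101  0.012 ] turn [0. 0. 0.]
```

Request:
{"api": "carry_out", "payload": {"deltas": [[0,0,0,-0.03,-0.002,-0.094,0.003],[0,0,0,-0.03,-0.002,-0.094,0.003],[0,0,0,-0.03,-0.002,-0.094,0.003],[0,0,0,-0.05,0,0,-0.06],[0,0,0,-0.05,0,0,-0.115],[0,0,0,-0.05,0,0,-0.115],[0,0,0,-0.05,0,0,-0.115],[0,0,0,-0.05,0,0,-0.115],[0,0,0,0,0,0,-0.115],[0,0,0,0,0,0,-0.115],[0,0,0,0,0,0,-0.115],[0,0,0,0,0,0,-0.115],[0,0,0,0,0,0,-0.115],[0,0,0,0,0,0,-0.115],[0,0,0,0,0,0,-0.115],[0,0,0,0,0,0,-0.115],[0,0,0,0,0,0,-0.115],[0,0,0,0,0,0,-0.115],[0,0,0,0,0,0,-0.115],[0,0,0,0,0,0,-0.115]]}}

```text
clock: 12.75
ee_pos: [0.4696, 0.0491, 0.3122]
tool_rot: [0.001, 0.03, 1.0, 0.001]
wrist_force: [0.2, -0.1, -1.4]
width: 0.35
grasp_force: 30.0
```

```bash
cat >> plan.py <<'E'
L=np.array([.6833,.0726,.1003]); x,y,n=lab(.09); Rt=R.from_matrix(np.c_[-x,y,-n])
tcp=L+(.09+.0297)*n+.056*x+.0004*y
pB=tcp+.06*n+[0,0,.03]
E
python3 - <<'E'
from plan import *
print(tool()[0],arm.observe()['joints'],arm.observe()['clock'])
print('B keep orientation');go(pB,tool()[1])
q,Rc=tool(); print('turn at B',(Rc.inv()*Rt).as_rotvec()/(np.pi/2),'then shift',Rt.inv().apply(tcp-pB)/.4)
E
```

```text
[0.4696 0.0491 0.3122] [ 0.0542 -0.0879  2.1295  0.0014  1.0979 -1.4575] 12.75
B keep orientation
shift shares [-0.4427  0.0784 -0.0067] turn shares [0. 0. 0.]
turn at B [-0.0225 -0.3101 -0.0936] then shift [0.0353 0.     0.2162]
```

Request:
{"api": "carry_out", "payload": {"deltas": [[0,-0.025,0.004,0,0,0,0],[0,-0.044,0.008,-0.001,0,0,0],[0,-0.044,0.008,-0.001,0,0,0],[0,-0.044,0.008,-0.001,0,0,0],[0,-0.044,0.008,-0.001,0,0,0],[0,-0.044,0.008,-0.001,0,0,0],[0,-0.044,0.008,-0.001,0,0,0],[0,-0.044,0.008,-0.001,0,0,0],[0,-0.044,0.008,-0.001,0,0,0],[0,-0.044,0.008,0,0,0,0],[0,-0.022,0.002,0,0,0,0],[0,0,0,0,-0.0045,-0.062,-0.0187],[0,0,0,0,-0.0045,-0.062,-0.0187],[0,0,0,0,-0.0045,-0.062,-0.0187],[0,0,0,0,-0.0045,-0.062,-0.0187],[0,0,0,0,-0.0045,-0.062,-0.0187],[0,0,0,0,0,0,0]]}}

```text
clock: 14.88
ee_pos: [0.6474, 0.0684, 0.3158]
tool_rot: [0.242, -0.04, 0.969, 0.01]
wrist_force: [0.4, 0.5, -0.6]
width: 0.352
grasp_force: 30.0
```

```bash
python3 - <<'E'
from plan import *
print(tool()[0],arm.observe()['joints'],arm.observe()['clock'])
go(tcp,Rt)
im=optics.camera('wrist');cv2.imwrite('pics/w4.png',im[:,:,::-1]);wi=optics.camera_info('wrist');print(proj(wi,L))
E
```

```text
[0.6474 0.0684 0.3158] [ 0.0664  0.0602  2.0323  0.0152  0.5602 -1.5985] 14.875
shift shares [0.0337 0.0039 0.2187] turn shares [-0.0019 -0.0007 -0.0038]
[[275.4685 132.2315]]
```

View pics/w4.png

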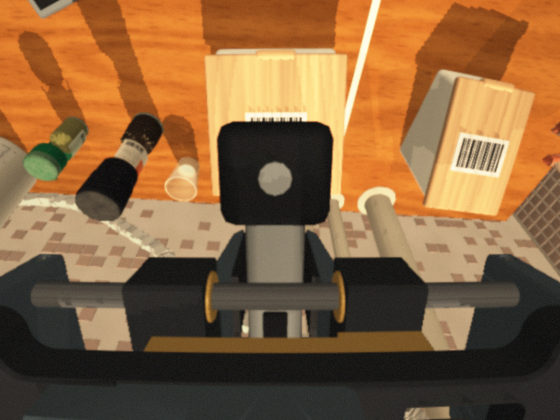

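Request:
{"api": "carry_out", "payload": {"deltas": [[0,0.005,0.001,0.025,-0.0019,-0.0007,-0.0038],[0,0.006,0.001,0.04,0,0,0],[0,0.006,0.001,0.045,0,0,0],[0,0.006,0.001,0.045,0,0,0],[0,0.006,0,0.038,0,0,0],[0,0.005,0,0.02,0,0,0],[0,0,0,0.005,0,0,0],[0,0,0,0,0,0,0]]}}

```text
clock: 15.92
ee_pos: [0.6775, 0.0728, 0.2334]
tool_rot: [0.243, -0.044, 0.969, 0.011]
wrist_force: [0.0, 0.5, -0.8]
width: 0.35
grasp_force: 30.0
```

```bash
python3 - <<'E'
from plan import *
print(tool()[0],arm.observe()['joints'],arm.observe()['clock'])
go(tcp,Rt)
E
```

```text
[0.6775 0.0728 0.2334] [ 0.0693  0.2166  2.0248  0.0247  0.4081 -1.6121] 15.925
shift shares [ 0.004  -0.0007  0.0012] turn shares [-0.      0.0014  0.0002]
```

Request:
{"api": "carry_out", "payload": {"deltas": [[0,0.004,-0.0007,0.001,0,0.0014,0],[0,0,0,0,0,0,0],[0,0,0,0,0,0,0],[0,0,0,0,0,0,0],[0,0,0,0,0,0,0],[0,0,0,0,0,0,0],[0,0,0,0,0,0,0],[0,0,0,0,0,0,0],[0,0,0,0,0,0,0],[0,0,0,0,0,0,0],[0,0,0,0,0,0,0],[0,0,0,0,0,0,0],[0,0,0,0,0,0,0],[0,0,0,0,0,0,0],[0,0,0,0,0,0,0],[0,0,0,0,0,0,0],[0,0,0,0,0,0,0],[0,0,0,0,0,0,0],[0,0,0,0,0,0,0],[0,0,0,0,0,0,0]]}}

```text
clock: 18.42
ee_pos: [0.6762, 0.0723, 0.232]
tool_rot: [0.242, -0.044, 0.969, 0.011]
wrist_force: [-0.0, -0.1, -1.2]
width: 0.349
grasp_force: 30.0
```

```bash
python3 - <<'E'
from plan import *
print(tool()[0],arm.observe()['joints'],arm.observe()['clock'],arm.observe()['width'])
go(tcp,Rt)
q,Rc=tool()
lev=lambda a:R.from_euler('z',a)*R.from_quat([1,0,0,0])
# after: retreat .2 shares, level at yaw .09+pi
print('level turn',(Rc.inv()*lev(.09+np.pi)).as_rotvec()/(np.pi/2))
p2=q-Rc.as_matrix()[:,2]*.08; tgt=np.array([.4732,-.2120,.20])
print(p2,'shift in levelled frame to pad',lev(.09+np.pi).inv().apply(tgt-p2)/.4,'spin',(.399-.09-np.pi)/(np.pi/2))
E
```

```text
[0.6762 0.0723 0.232 ] [ 0.0687  0.217   2.0269  0.0252  0.4083 -1.613 ] 18.425 0.34866543186484567
shift shares [-0.0008  0.     -0.0005] turn shares [-0.     -0.0003  0.0002]
level turn [-0.0001  0.3117  0.0002]
[0.6387 0.069  0.3026] shift in levelled frame to pad [ 0.4752 -0.6624  0.2564] spin -1.8032844903384173
```

Request:
{"api": "carry_out", "payload": {"deltas": [[0,0,0,-0.04,0,0,0],[0,0,0,-0.06,0,0,0],[0,0,0,-0.06,0,0,0],[0,0,0,-0.04,0,0.03,0],[0,0,0,0,0,0.07,0],[0,0,0,0,0,0.07,0],[0,0,0,0,0,0.07,0],[0,0,0,0,0,0.0717,0],[0,0.02,-0.028,0,0,0,0],[0,0.04,-0.055,0,0,0,0],[0,0.04,-0.056,0,0,0,0],[0,0.042,-0.058,0,0,0,0],[0,0.042,-0.058,0,0,0,0],[0,0.042,-0.058,0,0,0,0],[0,0.042,-0.058,0,0,0,0],[0,0.042,-0.058,0,0,0,0],[0,0.042,-0.058,0,0,0,0],[0,0.042,-0.058,0,0,0,0],[0,0.04,-0.056,0,0,0,0],[0,0.02,-0.03,0,0,0,0]]}}

```text
clock: 20.92
ee_pos: [0.4786, -0.2, 0.3028]
tool_rot: [0.001, -0.044, 0.999, -0.0]
wrist_force: [1.0, -0.6, -0.0]
width: 0.349
grasp_force: 30.0
```

```bash
python3 - <<'E'
from plan import *
print(tool()[0],arm.observe()['joints'],arm.observe()['clock'],arm.observe()['width'])
lev=lambda a:R.from_euler('z',a)*R.from_quat([1,0,0,0])
q,Rc=tool(); xx=Rc.as_matrix()[:,0]; print('yaw',np.arctan2(xx[1],xx[0]),Rc.as_matrix()[:,2])
go([.4732,-.2120,.20],lev(.399))
E
```

```text
[ 0.4786 -0.2     0.3028] [-0.4406  0.01    2.0538 -0.0004  1.0765 -2.1   ] 20.925 0.3488588082267915
yaw -3.05276050172629 [ 0.001  -0.0008 -1.    ]
shift shares [ 0.0164 -0.0285  0.2571] turn shares [0.0007 0.001  1.8025]
```

Request:
{"api": "carry_out", "payload": {"deltas": [[0,0.016,-0.028,0,0,0,0.055],[0,0,0,0,0,0,0.115],[0,0,0,0,0,0,0.115],[0,0,0,0,0,0,0.115],[0,0,0,0,0,0,0.115],[0,0,0,0,0,0,0.115],[0,0,0,0,0,0,0.115],[0,0,0,0,0,0,0.115],[0,0,0,0.03,0,0,0.115],[0,0,0,0.04,0,0,0.115],[0,0,0,0.04,0,0,0.115],[0,0,0,0.04,0,0,0.115],[0,0,0,0.04,0,0,0.115],[0,0,0,0.04,0,0,0.115],[0,0,0,0.027,0,0,0.115],[0,0,0,0,0,0,0.115],[0,0,0,0,0,0,0.0225],[0,0,0,0,0,0,0]]}}

```text
clock: 23.18
ee_pos: [0.475, -0.2106, 0.2001]
tool_rot: [0.0, 0.98, 0.2, 0.0]
wrist_force: [0.0, 0.4, 0.4]
width: 0.346
grasp_force: 30.0
```

```bash
python3 - <<'E'
from plan import *
print(tool()[0],arm.observe()['joints'],arm.observe()['clock'],arm.observe()['width'])
lev=lambda a:R.from_euler('z',a)*R.from_quat([1,0,0,0])
go([.4732,-.2120,.039],lev(.399))
im=optics.camera('wrist');wi=optics.camera_info('wrist');cv2.imwrite('pics/w5.png',im[:,:,::-1])
g=cv2.GaussianBlur(im[:,:,2][:, :],(0,0),1)
p,Rc=tool()
def intool(uv,z):
    o,d=ray(wi,uv); o=Rc.inv().apply(o-p); d=Rc.inv().apply(d); return (o+d*(z-o[2])/d[2])[:2]*1000
c=np.gradient(g[:,255:295].mean(1)); rr=range(150,205,6)
print('head in hand',[intool(u,-.0083) for u in (edges(g,[160],205,232,-1)+edges(g,[160],320,345,1))],'dot?',[ (r['uv'],r['p']) for r in tip_of('wrist','pad')][:2])
E
```

```text
[ 0.475  -0.2106  0.2001] [-0.4621  0.1494  2.1173 -0.0002  0.8742  0.7054] 23.175 0.34561584272123336
shift shares [-0.0057  0.0012  0.4028] turn shares [ 0.0004 -0.0002  0.0029]
head in hand [array([ 64.7326, -26.6007]), array([64.7008, 26.5147])] dot? []
```

View pics/w5.png

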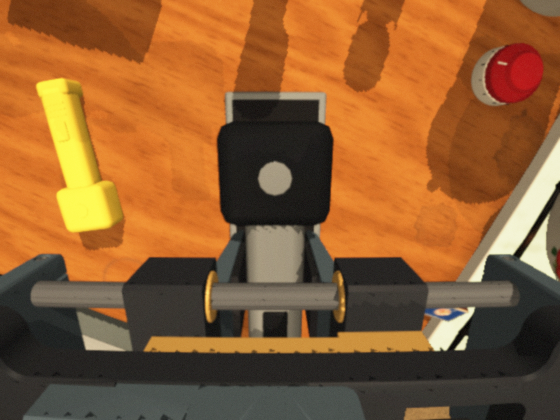

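The pad shows straight under the head at (226–326), so I lower the scanner onto it.

Request:
{"api": "carry_out", "payload": {"deltas": [[0,-0.0057,0.0012,0.03,0,0,0.0029],[0,0,0,0.06,0,0,0],[0,0,0,0.07,0,0,0],[0,0,0,0.07,0,0,0],[0,0,0,0.065,0,0,0],[0,0,0,0.05,0,0,0],[0,0,0,0.025,0,0,0],[0,0,0,0.015,0,0,0],[0,0,0,0.01,0,0,0],[0,0,0,0.005,0,0,0],[0,0,0,0.003,0,0,0],[0,0,0,0,0,0,0],[0,0,0,0,0,0,0]]}}

```text
clock: 24.9
ee_pos: [0.4734, -0.2119, 0.0388]
tool_rot: [0.0, 0.98, 0.197, 0.0]
wrist_force: [0.3, -0.4, -0.2]
width: 0.346
grasp_force: 30.0
```

Request:
{"api": "carry_out", "payload": {"deltas": [[0,0,0,0.002,0,0,0],[0,0,0,0.001,0,0,0],[0,0,0,0,0,0,0]]}}

```text
clock: 25.28
ee_pos: [0.4734, -0.2119, 0.0377]
tool_rot: [0.0, 0.98, 0.197, -0.0]
wrist_force: [-2.7, 1.5, 7.2]
width: 0.35
grasp_force: 30.0
```

Request:
{"api": "carry_out", "payload": {"deltas": [[0.5,0,0,0,0,0,0],[0.5,0,0,0,0,0,0],[0.8,0,0,0,0,0,0],[1,0,0,0,0,0,0],[1,0,0,0,0,0,0],[1,0,0,0,0,0,0],[1,0,0,0,0,0,0],[1,0,0,-0.03,0,0,0],[1,0,0,-0.06,0,0,0],[1,0,0,-0.08,0,0,0],[1,0,0,-0.08,0,0,0],[1,0,0,-0.05,0,0,0],[1,0,0,0,0,0,0]]}}

```text
clock: 26.9
ee_pos: [0.4741, -0.2123, 0.1593]
tool_rot: [0.001, 0.98, 0.197, 0.001]
wrist_force: [-0.5, 0.4, -0.7]
width: 1.0
grasp_force: 0.0
```

```bash
python3 - <<'E'
from m import *
im=optics.camera('wrist');wi=optics.camera_info('wrist');cv2.imwrite('pics/w6.png',im[:,:,::-1]); b=cv2.imread('pics/w6.png'); g=cv2.GaussianBlur(b[:,:,0],(0,0),1)
def pair(l,r,z,n):
    (p,a),(q,c)=line(wi,l,z),line(wi,r,z); m=(a+c)/2; nrm=np.array([-np.sin(m),np.cos(m)])
    print(n,'yaw',a,c,'w',(p-q)@nrm,'lat',((p+q)/2)@[-np.sin(.399),np.cos(.399)],'mid',(p+q)/2)
rows=range(192,235)
pair(edges(g,rows,250,268,1),edges(g,rows,282,300,-1),.040,'handle')
pair(edges(g,range(100,220),208,235,1),edges(g,range(100,220),315,340,-1),.008,'pad')
print('tip',[(r['uv'],r['p'],atz(wi,r['uv'],.008)) for r in tip_of('wrist','scanner')][:1],arm.observe()['clock'],arm.observe()['width'],arm.observe()['grasp_force'])
a,d=cv2.imread('pics/top0.png'),optics.camera('top')[:,:,::-1]
cv2.imwrite('pics/cmp.png',np.hstack([cv2.resize(b,(420,315)),cv2.resize(d[110:320,110:390],(380,315))[:, :380]]))
E
```

```text
handle yaw 0.39923823 0.39615476 w 0.029906575 lat -0.37830262196817344 mid [ 0.47   -0.2124]
pad yaw 0.3982879 0.399678 w 0.107385024 lat -0.37798568019143025 mid [ 0.5175 -0.192 ]
tip [([274.1, 205.0], 0.68, array([ 0.474 , -0.2113,  0.008 ]))] 27.0 0.9981963819482063 0.0
```

View pics/cmp.png

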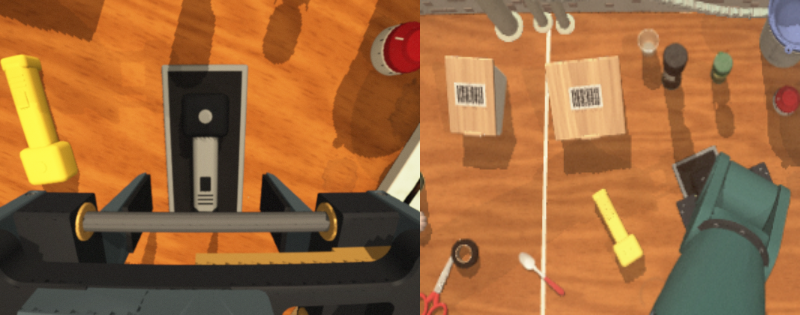

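The scanner lies in the middle of its pad (head dot at (205,117) in the left half of the view) and is aligned to within 0.002 rad. The bins and the yellow look-alike haven't moved, so I'm handing the job in.

```bash
python3 -c "
from plant import arm
print(arm.job_done())"
```

```text
the job is handed in; nothing more can be done
None
```

I scanned the wide bin's label, holding the scanner still at about 9 cm for roughly 2.4 s, then laid it back in the middle of its pad and handed the job in at 27 s; the judge returned no result. The head pointed down the slope, because the other way round a wrist joint would have passed its limit.

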